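Put the fruit away in lidded boxes and hang up the basket

ROBOT

A 7-joint arm with a two-finger parallel gripper is mounted at the origin on the work surface. World frame = base frame: x ahead of the robot, y to its left, z up, the work surface at z = 0. Lengths are in m, angles in rad, forces in N, time in s.
With the tool pointing down it reaches from about 0.35 to 0.9 m from the base axis. Payload 8.1 kg.
Tool frame: the origin (TCP) lies on the centre line of the jaws, within the pads' length; the fingertips stand 11 mm ahead of it and the grasp point (between the pads) lies 8 mm behind it (arm.nose_length is the distance from the TCP to the fingertips, in m); z points along the fingers, y is the line along which they close (so a half turn about z gives the same grasp; the last joint's range is limited). The gripper opens to 92 mm and grips with 3 to 60 N. Pads are 19 mm wide; open, the fingers measure 130 mm over their backs; the gripper's body (75 mm by 190 mm) begins 47 mm behind the grasp point.
Start: joints at [1.031, 0.434, 0.025, 1.573, -0.012, 1.134, -0.075], TCP at [0.264, -0.566, 0.238] pointing down, gripper open.
Joint ranges: [-2.62, 2.62], [-0.44, 2.09], [-1.27, 1.32], [0.08, 2.57], [-1.32, 4.46], [0.12, 2], [-2.74, 2.74]. Speed limits (rad/s): [2.22, 2.22, 3.01, 3.01, 3.14, 3.14, 3.14].

INTERFACE

Orientations are given as a rotation vector (axis times angle).
In Python, from cell import arm gives the robot as it stands.
- The arm moves only by the tool jog_arm, never from a script. Its argument "moves" is a list of rows, each a list of 4 numbers: the shift along the tool's x, y, z in m, then the turn about the tool's z in rad. In form: [[tx, ty, tz, spin], ...]. A call has 1 to 20 rows; each row is the pose to reach, as a shift and turn from the pose commanded when the call began, along the tool's axes at that moment; what a row does not reach only later rows make up. A row lasts 1/8 s, in which the tool goes at most 62.5 mm and 10.7 degrees, less where a joint would pass 70% of its speed; a pose out of reach is approached as far as the arm can. A call with a gripper value outside its range is refused whole. "hand" is the finger opening in m, from 0 to 0.0918, set as the call begins (left out, the last holds). The fingers move at their own pace and stop on an object; "newtons" is the grip in N (left out, the last holds). Time passes only in rows, so rows that repeat a pose let the fingers close. It gives the time, the measured TCP pose, the force, the opening and the grip force at its end, in the units of the state.
- arm.observe(): the state, without advancing time (a new reading comes with each control period).
- arm.get_image(name): name is "scene" or "top" or "wrist"; returns a dict with "color" (384x512x3 uint8, red, green, blue), "z_map" (384x512 float32, m along the optical axis (not along the pixel's ray), 0 where there is no reading), "fx", "fy", "cx", "cy" (pixels), "rvec" (rotation vector, rad) and "tvec" (3), from world to camera coordinates, as OpenCV has them. Camera axes: x right, y down, z forward; pixel columns grow to the right and rows downward; lengths in m; the calibration is good to about 2 mm. A picture is of the moment at which its call begins.
- arm.sign_off(): hands the job in; it is judged then, once.
The state is a dict: "clock": time; "joints": joint angles; "dq": joint speeds; "joint_efforts": joint torques, N m; "position": TCP position; "ee_rot": TCP orientation; "force": force on the tool from outside, world axes, zero at the start; "ft_torque": the same for the moment, N m; "width": opening from 0.0 (shut) to 1.0 (fully open); "gripper_force": force on a finger pad.
Only numpy, scipy, OpenCV 4.12 (cv2) and the standard library are available. Lean on these libraries where they do the work, as an engineer would, in place of code of your own. Each camera call takes 0.05 s, during which the arm holds its last target. There are 200 camera calls.

TASK

Put the small fruit away: tomatoes in the round terracotta box, mandarins in the white square box, plums in the blue oblong box, then close all three boxes, each with its own matching lid, seated fully home, leaving them standing on the counter. Tidy up by hanging the empty bamboo basket by its handle on the hook of the steel stand. Do not push the apple or the odd green lid about.

Things in the scene. Friction and masses are not known exactly. Their poses are not given: they have to be found in the camera images.
- box_round: Loose open stoneware terracotta round box, 122 outer diameter, inner diameter 112 mm, 64 high, walls 5, floor 6 thick, 0.45 kg. Origin: centre of its underside; z up.
- lid_round: Loose terracotta round lid, flange diameter 126, plug diameter 104 (92 at its bevelled foot) mm, about 0.12 kg; fits only box_round. Upward: plug 9 deep, flange 6, then a round wooden knob, diameter 26, height 22. Lies plug down. Origin: centre of the plug's underside; seated, it is 55 above the box's origin, 4 mm play per side.
- lid_round_grip (a point): Centre of the wooden grip of lid_round, 26 mm above the lid's origin, 11 mm above the flange's top and 11 mm below the grip's top; axes as the lid.
- box_square: Loose open stoneware white square box, 106 x 106 outside, 96 x 96 inside mm, 64 high, walls 5, floor 6 thick, 0.45 kg. Origin: centre of its underside; z up.
- lid_square: Loose white square lid, flange 110 x 110, plug 88 x 88 with a smaller 78 x 78 lead-in step mm, about 0.12 kg; fits only box_square. Upward: plug 9 deep, flange 6, then a wooden bar 60 long (own y), 14 thick (own x), 22 high. Lies plug down. Origin: centre of the plug's underside; seated, it is 55 above the box's origin, 4 mm play per side; any quarter turn fits.
- lid_square_grip (a point): Centre of the wooden grip of lid_square, 26 mm above the lid's origin, 11 mm above the flange's top and 11 mm below the grip's top; axes as the lid.
- box_oblong: Loose open stoneware blue oblong box, 130 (own x) x 100 (own y) outside, 120 x 90 inside mm, 64 high, walls 5, floor 6 thick, 0.45 kg. Origin: centre of its underside; z up.
- lid_oblong: Loose blue oblong lid, flange 134 (own x) x 104 (own y), plug 112 x 82 with a smaller 102 x 72 lead-in step mm, about 0.12 kg; fits only box_oblong. Upward: plug 9 deep, flange 6, then a wooden bar 60 long (own y, across the lid), 14 thick (own x), 22 high. Lies plug down. Origin: centre of the plug's underside; seated, it is 55 above the box's origin, 4 mm play per side; a half turn fits too.
- lid_oblong_grip (a point): Centre of the wooden grip of lid_oblong, 26 mm above the lid's origin, 11 mm above the flange's top and 11 mm below the grip's top; axes as the lid.
- tomato_a_mid (a point): Small red tomato with a green calyx, diameter 42, height 38 mm, 60 g, firm, with a small flat foot on which it stands. This point: its centre.
- tomato_b_mid (a point): Small red tomato with a green calyx, diameter 42, height 38 mm, 60 g, firm, with a small flat foot on which it stands. This point: its centre. Present in some starts only.
- mandarin_a_mid (a point): Small orange mandarin, diameter 44, height 36 mm, 60 g, firm, with a small flat foot on which it stands. This point: its centre.
- mandarin_b_mid (a point): Small orange mandarin, diameter 44, height 36 mm, 60 g, firm, with a small flat foot on which it stands. This point: its centre. Present in some starts only.
- plum_a_mid (a point): Dark purple plum with a short stalk, diameter 40, height 40 mm, 60 g, firm, with a small flat foot on which it stands. This point: its centre.
- plum_b_mid (a point): Dark purple plum with a short stalk, diameter 40, height 40 mm, 60 g, firm, with a small flat foot on which it stands. This point: its centre. Present in some starts only.
- basket: Empty bamboo basket, 110 (own x) x 140 (own y) mm, walls 60 high. Fixed handle: uprights at both own-y ends carry a straight dowel 12 thick along own y, its middle 150 above the underside, 128 clear between the uprights. About 0.25 kg, centre of mass about 35 above the underside. Origin: centre of its underside.
- basket_bar (a point): Middle of the basket's dowel handle; axes as the basket (y along the dowel).
- hook_stand: Steel hook stand fixed to the counter. Post 14 mm thick, 234 high, 85 behind (own +x) the trough; from its top an 8 thick rod rises to 250, comes forward and down to the trough and up to a tip 36 in front (own -x), 242 high. Base plate 12 thick, own x -30 to 130, own y -65 to 65. Origin: on the counter below the trough.
- hook_seat (a point): Where the middle of the basket's dowel lies when hung: 220 mm above the counter over the hook's trough, 10 mm above the rod's centre line. The rod runs along own x, so the dowel hangs across it along own y. Axes as hook_stand.
- apple: Bystander: red apple, diameter 72, 66 high. Origin: centre of its underside.
- odd_lid: Bystander: small green round lid with dark knob, diameter 86, 30 high, fits none of the boxes. Origin: centre of its underside.
Mind the look-alikes: they are no part of the job. What is shaped like the basket but red is not meant. What is shaped like the part that bears tomato_a_mid but turquoise is not meant.

How it is judged:
By the outcome, as a careful person would: the job done as asked, in the order asked, and still so for the second after the job is handed in, with the robot touching nothing.
Of tomato_b, mandarin_b, plum_b only 1 to 3 are there at a start; the rules pass over those that are not, and their reading is None.
At some moment in a run one of box_round, box_square, box_oblong, lid_round, lid_square, lid_oblong may be knocked a few centimetres aside while the robot is not near it.
It also fails if it takes over 210 s, if anything falls off the work surface, if the arm or the gripper's body presses on something with over 40 N, if the wrist force passes 120 N, or if a joint passes its speed limit or range.

## Working session

There is one attempt and no reset: what is moved stays moved. The work goes in short steps, Python scripts to look and compute and a tool call to move; the robot and the scene stay as the last step left them, time stands still between calls to the robot, and variables do not carry over. Pictures are saved under pics/ and viewed, at most 14 in all, crops included, and the job is handed in when it is done.

Besides the shell and the picture viewer there is one more tool, called after "Request:" as name(argument=value, ...) on one line, values as JSON. jog_arm: Moves the arm, as the interface text tells. Its arguments: {"type":"object","properties":{"moves":{"type":"array"},"hand":{"type":"number"},"newtons":{"type":"number"}},"required":["moves"]}

```bash
ls; mkdir -p pics
cat > h.py <<'E'
import numpy as np, cv2
from cell import arm
def grab(n):
    im=arm.get_image(n); np.savez('pics/last_%s.npz'%n,**{k:np.asarray(v) for k,v in im.items()}); return im
def load(n): 
    d=np.load('pics/last_%s.npz'%n); return {k:d[k] for k in d}
def cloud(im):
    z=im['z_map']; v,u=np.mgrid[:z.shape[0],:z.shape[1]]
    P=np.stack([(u-im['cx'])/im['fx']*z,(v-im['cy'])/im['fy']*z,z],-1)
    R=cv2.Rodrigues(np.asarray(im['rvec'],float))[0]
    W=(P-np.asarray(im['tvec']).ravel())@R; W[z==0]=np.nan
    return W
E
python3 - <<'E'
from h import *
s=arm.observe(); print(s)
for n in('scene','top'):
    im=grab(n); print(n,im['fx'],im['rvec'],im['tvec'])
    cv2.imwrite(f'pics/{n}0.png',cv2.resize(im['color'][:,:,::-1],(800,600),interpolation=cv2.INTER_CUBIC))
E
```

```text
pics
{'clock': 0.0, 'joints': array([ 1.03138992,  0.43522231,  0.02500523,  1.57410386, -0.01163091,
        1.13401243, -0.07509514]), 'dq': array([-0.00061623,  0.00034362, -0.0011885 ,  0.00197645, -0.00088564,
        0.00071561, -0.00016043]), 'joint_efforts': array([ 8.86431935e-04, -6.67835283e+01,  9.85169895e-01, -3.14453530e+01,
       -6.06120494e-02,  4.26631712e-02,  9.39564825e-05]), 'position': array([ 0.26413261, -0.56588802,  0.23694314]), 'ee_rot': array([-3.06550694e+00, -6.80196271e-01,  7.42669322e-04]), 'force': array([-0.38809469,  0.10622629, -0.96343597]), 'ft_torque': array([0.02131268, 0.02765001, 0.01972654]), 'gripper_force': 0.0, 'width': 0.998915436812016}
scene 368.15352419035287 [ 1.61767293  1.85905176 -0.83184116] [ 0.08599506 -0.19409377  1.42876896]
top 474.1787481142264 [ 2.19391614 -2.01404261  0.21520247] [-0.05496716  0.48052565  1.32509873]
```

View pics/scene0.png

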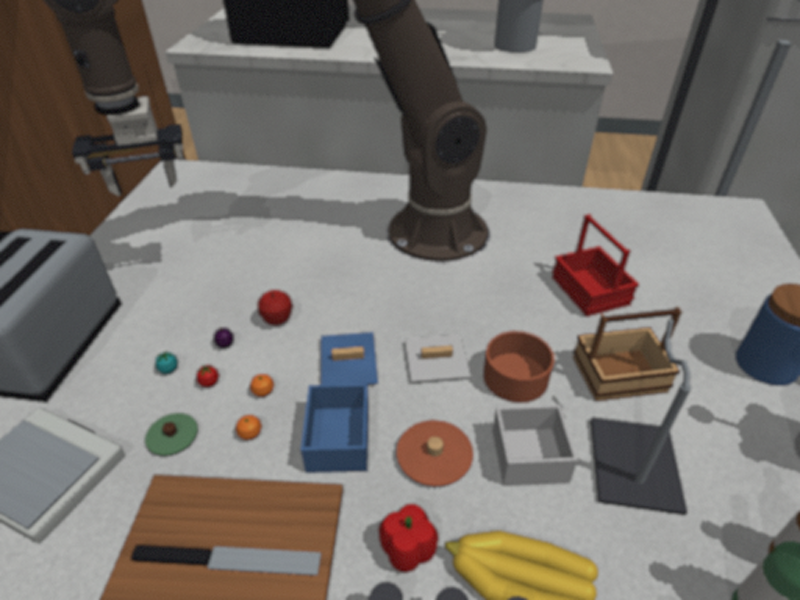

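View pics/top0.png

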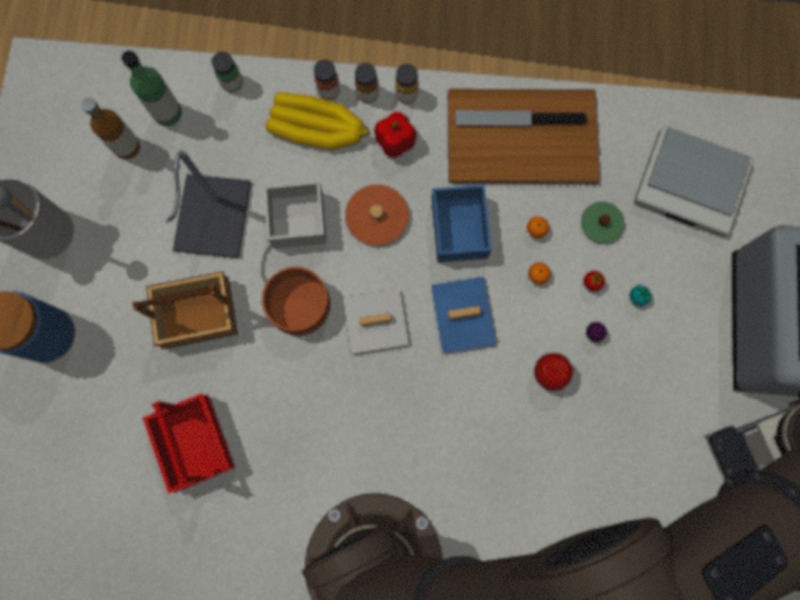

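The top view (800x600) shows these things:
- Tomato (595,281). Look-alikes are the turquoise one (641,295), the apple (553,371) and the pepper (396,133).
- Mandarins (539,227) and (540,272), and one plum (597,331).
- Boxes: round (296,300), square (296,214), oblong (462,222).
- Lids: round (377,214), square (376,321), oblong (464,314). The odd green lid is at (603,222).
- Bamboo basket (190,310), with the red decoy at (188,443). The stand is at (213,213).

```bash
cat >> h.py <<'E'
# objects seed pixel in the 800x600 top view
SEED=dict(tomato_a=(595,281),mand_a=(539,227),mand_b=(540,272),plum_a=(597,331),box_round=(296,300),box_square=(296,214),box_oblong=(462,222),
 lid_round=(377,214),lid_square=(376,321),lid_oblong=(464,314),basket=(190,310),stand=(213,213),apple=(553,371),odd=(603,222),decoy=(641,295),red=(188,443))
def pts(W,c,r,z0,z1):
    m=(np.hypot(W[...,0]-c[0],W[...,1]-c[1])<r)&(W[...,2]>z0)&(W[...,2]<z1)
    return W[m]
def rect(P):
    (c,s,a)=cv2.minAreaRect(P[:,:2].astype(np.float32)); return np.round(c,4),np.round(s,4),round(a,1)
E
python3 - <<'E'
from h import *
T=cloud(load('top'));S=cloud(load('scene'))
for n,(u,v) in SEED.items():
    c=T[int(v*.64),int(u*.64)]
    r=.035 if n[:4] in('toma','mand','plum','deco') else .08
    if n in('basket','stand','red'): r=.11
    for k,W in(('T',T),('S',S)):
        P=pts(W,c,r,.008,.3)
        if len(P)<5: print(n,k,'few');continue
        z=P[:,2]; print(n,k,'seed',c.round(3),'n',len(P),'z98',np.percentile(z,98).round(4),'mean',P.mean(0).round(4),*rect(P))
        if n[:3]in('lid','box'):
            Q=P[z>(.022 if n[0]=='l' else .055)]; print('    top part',len(Q),Q.mean(0).round(4),*rect(Q))
E
```

```text
tomato_a T seed [ 0.547 -0.365  0.039] n 159 z98 0.042 mean [ 0.5468 -0.3657  0.0321] [ 0.5461 -0.3632] [0.0405 0.052 ] 33.9
tomato_a S seed [ 0.547 -0.365  0.039] n 178 z98 0.039 mean [ 0.5574 -0.3658  0.029 ] [ 0.5532 -0.3688] [0.0383 0.0366] 72.2
mand_a T seed [ 0.644 -0.255  0.034] n 165 z98 0.0398 mean [ 0.644  -0.2558  0.0305] [ 0.6462 -0.2569] [0.041  0.0393] 54.6
mand_a S seed [ 0.644 -0.255  0.034] n 220 z98 0.037 mean [ 0.6551 -0.2545  0.0284] [ 0.6512 -0.2567] [0.0367 0.0418] 34.3
mand_b T seed [ 0.554 -0.262  0.037] n 176 z98 0.0409 mean [ 0.5531 -0.2632  0.0306] [ 0.5543 -0.2656] [0.0491 0.0418] 40.8
mand_b S seed [ 0.554 -0.262  0.037] n 186 z98 0.0378 mean [ 0.5641 -0.2617  0.0278] [ 0.5591 -0.2638] [0.0376 0.0418] 58.7
plum_a T seed [ 0.452 -0.373  0.04 ] n 153 z98 0.0441 mean [ 0.4492 -0.3733  0.0331] [ 0.4554 -0.3725] [0.0503 0.0354] 20.4
plum_a S seed [ 0.452 -0.373  0.04 ] n 151 z98 0.0424 mean [ 0.4597 -0.3728  0.0292] [ 0.455  -0.3744] [0.0311 0.0378] 50.4
box_round T seed [0.466 0.196 0.009] n 890 z98 0.0682 mean [0.4611 0.1919 0.0336] [0.4593 0.1868] [0.1215 0
[... 3024 characters left out ...]
0.666 -0.379  0.028] n 554 z98 0.0304 mean [ 0.6716 -0.384   0.0139] [ 0.6815 -0.3868] [0.092  0.1097] 51.5
odd S seed [ 0.666 -0.379  0.028] n 704 z98 0.03 mean [ 0.6756 -0.3842  0.0132] [ 0.6729 -0.3855] [0.0853 0.0839] 58.9
decoy T seed [ 0.528 -0.455  0.035] n 158 z98 0.0428 mean [ 0.5261 -0.4542  0.0318] [ 0.528  -0.4555] [0.0403 0.0376] 23.3
decoy S seed [ 0.528 -0.455  0.035] n 171 z98 0.0399 mean [ 0.5367 -0.4536  0.0285] [ 0.5326 -0.4555] [0.0326 0.039 ] 57.8
red T seed [0.184 0.364 0.001] n 1697 z98 0.1586 mean [0.1841 0.3528 0.059 ] [0.1873 0.3557] [0.198  0.1641] 51.8
red S seed [0.184 0.364 0.001] n 1640 z98 0.1546 mean [0.19   0.3487 0.057 ] [0.1844 0.3494] [0.1471 0.1191] 28.0
```

Everything has been measured from both views and agrees to a few mm. Next I'll write a move-planning helper, get the exact dowel and hook geometry, and make one close crop.

```bash
cat >> h.py <<'E'
def to(x,y,z,yaw):
    """shift/spin in tool axes to bring TCP to x,y,z with the closing axis at yaw (deg, mod 180)"""
    s=arm.observe(); R=cv2.Rodrigues(s['ee_rot'])[0]
    d=R.T@(np.array([x,y,z])-s['position']); cur=np.degrees(np.arctan2(R[1,1],R[0,1]))
    sp=-((yaw-cur+90)%180-90)   # tool z is down
    return np.r_[d.round(4),np.radians(sp).round(3)],round(cur,1)
def st(): 
    s=arm.observe(); R=cv2.Rodrigues(s['ee_rot'])[0]
    print('t',round(s['clock'],2),'p',s['position'].round(4),'tilt',R[:,2].round(3),'F',s['force'].round(1),'w',round(s['width']*.0918,4),'g',s['gripper_force'],'j',s['joints'].round(2))
E
python3 - <<'E'
from h import *
st(); 
T=cloud(load('top'));S=cloud(load('scene'))
for k,W in(('T',T),('S',S)):
    P=pts(W,(.43,.385),.13,.14,.17); print('dowel',k,len(P),P.mean(0).round(4),np.percentile(P[:,2],95),*rect(P))
    P=pts(W,(.43,.385),.13,.045,.07); print('rim',k,len(P),P.mean(0).round(4),*rect(P))
    P=pts(W,(.627,.378),.13,.005,.016); print('base',k,len(P),P.mean(0).round(4),*rect(P))
    P=pts(W,(.627,.378),.13,.1,.2); print('post',k,len(P),P.mean(0).round(4),*rect(P))
    P=pts(W,(.627,.378),.14,.2,.27); print('rod',k,len(P),np.array2string(P[np.argsort(P[:,0])][::max(1,len(P)//12)].round(3)).replace('\n',''))
print(to(.549,-.366,.12,0)); print(to(.549,-.366,.017,0))
c=load('top')['color'][150:240,330:440,::-1]; cv2.imwrite('pics/crop1.png',cv2.resize(c,None,fx=5,fy=5,interpolation=cv2.INTER_CUBIC))
E
```

```text
t 0.1 p [ 0.2641 -0.5659  0.2371] tilt [-0.001  0.001 -1.   ] F [-0.6  0.4 -0.9] w 0.0918 g 0.0 j [ 1.03  0.44  0.02  1.57 -0.01  1.13 -0.08]
dowel T 248 [0.424  0.3803 0.1548] 0.1597681595254672 [0.4241 0.381 ] [0.0149 0.1407] 16.7
rim T 592 [0.426  0.3816 0.0589] [0.4246 0.3807] [0.1156 0.1456] 16.6
base T 2018 [0.6187 0.3734 0.0112] [0.6277 0.3804] [0.248  0.2551] 51.4
post T 81 [0.6524 0.3747 0.1518] [0.6535 0.3749] [0.0098 0.0141] 48.1
rod T 201 [[0.532 0.38  0.242] [0.545 0.376 0.227] [0.56  0.379 0.214] [0.575 0.377 0.212] [0.587 0.384 0.214] [0.599 0.377 0.223] [0.61  0.378 0.236] [0.619 0.381 0.247] [0.629 0.376 0.251] [0.643 0.376 0.25 ] [0.65  0.381 0.218] [0.653 0.372 0.215] [0.658 0.371 0.23 ]]
dowel S 248 [0.428  0.3772 0.152 ] 0.15609299997099785 [0.4257 0.3796] [0.0148 0.1425] 16.9
rim S 739 [0.4291 0.3814 0.0558] [0.4243 0.3792] [0.1187 0.1459] 16.2
base S 2707 [0.6315 0.3719 0.0113] [0.6216 0.3455] [0.1936 0.1614] 88.9
post S 222 [0.6606 0.3743 0.1512] [0.6595 0.3746] [0.0138 0.0085] 56.8
rod S 297 [[0.533 0.379 0.24 ] [0.544 0.376 0.228] [0.551 0.381 0.219] [0.568 0.378 0.213] [0.592 0.375 0.215] [0.62  0.374 0.239] [0.637 0.376 0.249] [0.648 0.376 0.248] [0.655 0.383 0.233] [0.658 0.377 0.236] [0.661 0.381 0.208] [0.662 0.373 0.208] [0.663 0.377 0.232]]
(array([ 0.3427, -0.0605,  0.1171, -1.134 ]), np.float64(-65.0))
(array([ 0.3427, -0.0604,  0.2201, -1.134 ]), np.float64(-65.0))
```

View pics/crop1.png

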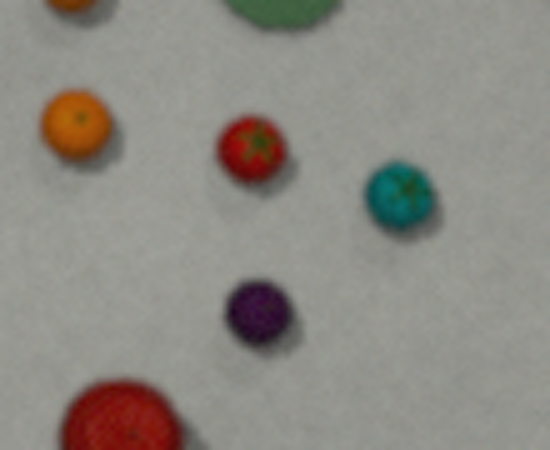

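The crop confirms the red tomato with calyx at (253,150). The turquoise decoy is at (401,195), the plum at (258,313) and the apple at (122,430).

Request:
jog_arm(moves=[[0.05,-0.01,0.02,-0.18],[0.1,-0.02,0.04,-0.36],[0.15,-0.03,0.06,-0.54],[0.2,-0.04,0.08,-0.72],[0.25,-0.05,0.1,-0.9],[0.3,-0.06,0.117,-1.08],[0.343,-0.0605,0.117,-1.134],[0.343,-0.0605,0.117,-1.134],[0.343,-0.0605,0.117,-1.134],[0.343,-0.0605,0.117,-1.134],[0.343,-0.0605,0.117,-1.134]], hand=0.066, newtons=12)

```text
clock: 1.48
position: [0.5486, -0.3675, 0.1209]
ee_rot: [2.223, 2.219, -0.001]
force: [-1.0, -1.1, 0.9]
width: 0.712
gripper_force: 0.0
```

Run:
```python
from h import *
st(); im=grab('wrist'); W=cloud(im); print(im['tvec'],cv2.Rodrigues(im['rvec'])[0].round(2).tolist())
P=pts(W,(.549,-.366),.03,.008,.06); print(len(P),P.mean(0) if len(P) else 0,*rect(P) if len(P) else '')
print(to(.549,-.366,.017,0))
cv2.imwrite('pics/w1.png',im['color'][:,:,::-1])
```

```text
t 1.48 p [ 0.5486 -0.3675  0.1209] tilt [-0.    -0.001 -1.   ] F [-1.  -1.1  0.9] w 0.0654 g 0.0 j [ 0.69  0.62 -0.28  1.59  0.2   0.96  0.34]
[-0.54956394 -0.352697    0.17111118] [[1.0, -0.0, -0.0], [-0.0, -0.96, 0.29], [-0.0, -0.29, -0.96]]
1519 [ 0.54940263 -0.36592486  0.03172023] [ 0.5496 -0.3685] [0.0376 0.0404] 89.6
(array([ 0.0013,  0.0002,  0.1039, -0.002 ]), np.float64(-0.1))
```

View pics/w1.png

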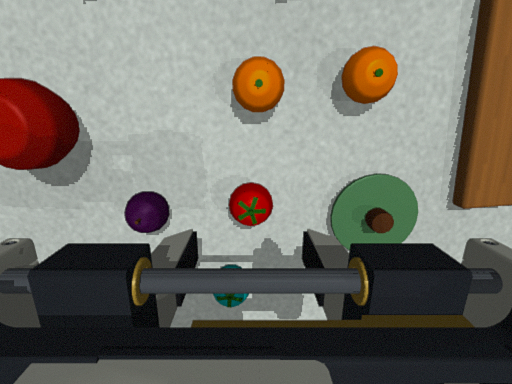

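The wrist view shows the tomato at (251,204), centred between the jaws, with the decoy behind it at (230,285). I'll descend and grip.

Request:
jog_arm(moves=[[0.001,0,0.05,0],[0.001,0,0.09,0],[0.001,0,0.104,0],[0.001,0,0.104,0],[0.001,0,0.104,0]])

```text
clock: 2.15
position: [0.5507, -0.366, 0.0185]
ee_rot: [2.22, 2.219, 0.001]
force: [0.0, 0.5, 0.2]
width: 0.721
gripper_force: 0.0
```

Request:
jog_arm(moves=[[0,0,0,0],[0,0,0,0],[0,0,0,0],[0,0,0,0],[0,0,-0.05,0],[0,0,-0.1,0],[0,0,-0.15,0],[0,0,-0.18,0],[0,0,-0.18,0]], hand=0.03)

```text
clock: 3.28
position: [0.5509, -0.366, 0.1996]
ee_rot: [2.218, 2.218, 0.002]
force: [-0.2, -0.6, -1.3]
width: 0.451
gripper_force: 12.0
```

Run:
```python
from h import *
st(); print(to(.46,.188,.15,0)); print(to(.46,.188,.028,0))
```

```text
t 3.27 p [ 0.5509 -0.366   0.1996] tilt [ 0.004 -0.002 -1.   ] F [-0.2 -0.6 -1.3] w 0.0414 g 11.999995149672031 j [ 0.7   0.54 -0.3   1.51  0.17  1.11  0.36]
(array([ 0.5541, -0.0912,  0.0478, -0.    ]), np.float64(-0.0))
(array([ 0.5544, -0.0917,  0.1698, -0.    ]), np.float64(-0.0))
```

Request:
jog_arm(moves=[[0.055,-0.01,0,0],[0.11,-0.02,0,0],[0.17,-0.03,0,0],[0.23,-0.04,0,0],[0.29,-0.05,0,0],[0.35,-0.06,0,0],[0.41,-0.07,0,0],[0.47,-0.08,0.02,0],[0.53,-0.09,0.04,0],[0.554,-0.0915,0.048,0],[0.554,-0.0915,0.048,0],[0.554,-0.0915,0.048,0],[0.554,-0.0915,0.048,0],[0.554,-0.0915,0.09,0],[0.554,-0.0915,0.13,0],[0.554,-0.0915,0.16,0],[0.554,-0.0915,0.17,0],[0.554,-0.0915,0.17,0]])

```text
clock: 5.52
position: [0.4583, 0.1881, 0.0269]
ee_rot: [2.222, 2.22, -0.001]
force: [-0.7, -0.0, -0.1]
width: 0.451
gripper_force: 12.0
```

Request:
jog_arm(moves=[[0,0,0,0],[0,0,0,0],[0,0,0,0],[0,0,-0.05,0],[0,0,-0.1,0],[0,0,-0.17,0],[0,0,-0.17,0]], hand=0.056)

```text
clock: 6.4
position: [0.4601, 0.19, 0.2013]
ee_rot: [2.219, 2.219, 0.011]
force: [-0.2, 0.7, -0.9]
width: 0.609
gripper_force: 0.0
```

Run:
```python
from h import *
st(); im=grab('top'); T=cloud(im)
P=pts(T,(.46,.188),.05,.015,.06); m=P[:,2]>.03; print('round box fruit',len(P),P[m].mean(0))
for n,c in dict(plum=(.4525,-.373),ma=(.647,-.256),mb=(.556,-.2635)).items():
    P=pts(T,c,.035,.008,.06); print(n,len(P),P.mean(0).round(4))
print(to(.647,-.256,.12,0)); print(to(.647,-.256,.017,0))
```

```text
t 6.4 p [0.4601 0.19   0.2013] tilt [ 0.007  0.003 -1.   ] F [-0.2  0.7 -0.9] w 0.0559 g 0.0 j [-0.08  0.31 -0.53  1.9   0.19  0.97 -0.69]
round box fruit 0 [nan nan nan]
plum 151 [ 0.4491 -0.3731  0.0336]
ma 165 [ 0.6439 -0.2556  0.0305]
mb 173 [ 0.5532 -0.263   0.0305]
(array([-0.4454,  0.1872,  0.0801, -0.    ]), np.float64(-0.0))
(array([-0.4456,  0.1866,  0.1831, -0.    ]), np.float64(-0.0))<stdin>:3: RuntimeWarning: Mean of empty slice.
  ret = um.true_divide(
```

Request:
jog_arm(moves=[[-0.05,0.02,0,0],[-0.105,0.045,0,0],[-0.16,0.07,0,0],[-0.215,0.09,0,0],[-0.27,0.115,0,0],[-0.325,0.14,0.02,0],[-0.38,0.16,0.04,0],[-0.43,0.18,0.06,0],[-0.4455,0.187,0.08,0],[-0.4455,0.187,0.08,0],[-0.4455,0.187,0.08,0],[-0.4455,0.187,0.12,0],[-0.4455,0.187,0.16,0],[-0.4455,0.187,0.183,0],[-0.4455,0.187,0.183,0],[-0.4455,0.187,0.183,0]], hand=0.066)

```text
clock: 8.45
position: [0.6459, -0.2555, 0.0151]
ee_rot: [2.219, 2.222, 0.002]
force: [-0.8, 0.3, -0.2]
width: 0.722
gripper_force: 0.0
```

Request:
jog_arm(moves=[[0,0,0,0],[0,0,0,0],[0,0,0,0],[0,0,0,0],[0,0,-0.05,0],[0,0,-0.1,0],[0,0,-0.15,0],[0,0,-0.18,0],[0,0,-0.18,0]], hand=0.03)

```text
clock: 9.57
position: [0.6464, -0.2573, 0.1966]
ee_rot: [2.219, 2.218, 0.003]
force: [0.0, 0.3, -1.6]
width: 0.473
gripper_force: 12.0
```

Run:
```python
from h import *
st(); T=cloud(grab('top'))
S=cloud(grab('scene'))
for n,W in(('T',T),('S',S)):
  P=pts(W,(.46,.188),.05,.015,.06);m=P[:,2]>.033; print('round fruit',m.sum(),P[m].mean(0))
  P=pts(W,(.628,.21),.085,.055,.075); print('sq',*rect(P))
a=np.radians(10.8); u=np.array([-np.sin(a),np.cos(a)]); c=np.array([.6277,.2102])
for s in(-1,1): p=c+s*.023*u; print(p,to(*p,.15,10.8),to(*p,.028,10.8))
```

```text
t 9.57 p [ 0.6464 -0.2573  0.1966] tilt [ 0.004 -0.002 -1.   ] F [ 0.   0.3 -1.6] w 0.0434 g 11.999919195659459 j [ 0.51  0.61 -0.35  1.41  0.22  1.16  0.13]
round fruit 126 [0.45838896 0.18364665 0.04099669]
sq [0.6276 0.211 ] [0.1083 0.1069] 10.8
round fruit 107 [0.46461057 0.18213371 0.03986449]
sq [0.628  0.2101] [0.109  0.1071] 11.0
[0.63200977 0.18760739] (array([ 0.4446, -0.0126,  0.043 , -0.189 ]), np.float64(-0.0)) (array([ 0.4446, -0.0125,  0.165 , -0.189 ]), np.float64(-0.0))
[0.62339023 0.23279261] (array([ 0.4898, -0.0212,  0.043 , -0.189 ]), np.float64(-0.0)) (array([ 0.4898, -0.0211,  0.165 , -0.189 ]), np.float64(-0.0))
```

Tomato is in the round box. Placing mandarin a.

Request:
jog_arm(moves=[[0.055,-0.002,0,-0.02],[0.11,-0.004,0,-0.05],[0.17,-0.006,0,-0.08],[0.23,-0.01,0,-0.11],[0.29,-0.012,0,-0.14],[0.35,-0.015,0,-0.17],[0.41,-0.018,0.01,-0.189],[0.46,-0.021,0.03,-0.189],[0.49,-0.021,0.043,-0.189],[0.49,-0.021,0.043,-0.189],[0.49,-0.021,0.043,-0.189],[0.49,-0.021,0.043,-0.189],[0.49,-0.021,0.09,-0.189],[0.49,-0.021,0.13,-0.189],[0.49,-0.021,0.155,-0.189],[0.49,-0.021,0.165,-0.189],[0.49,-0.021,0.165,-0.189]])

```text
clock: 11.8
position: [0.6244, 0.2323, 0.0288]
ee_rot: [2.003, 2.42, -0.0]
force: [-0.6, 0.5, -0.6]
width: 0.47
gripper_force: 12.0
```

Request:
jog_arm(moves=[[0,0,0,0],[0,0,0,0],[0,0,0,0],[0,0,-0.05,0],[0,0,-0.1,0],[0,0,-0.17,0],[0,0,-0.17,0]], hand=0.051)

```text
clock: 12.68
position: [0.6263, 0.2348, 0.2046]
ee_rot: [2.0, 2.418, 0.013]
force: [0.8, 0.6, 0.4]
width: 0.554
gripper_force: 0.0
```

Run:
```python
from h import *
st();print(to(.556,-.2635,.12,0)); print(to(.556,-.2635,.017,0))
```

```text
t 12.68 p [0.6263 0.2348 0.2046] tilt [ 0.008  0.004 -1.   ] F [0.8 0.6 0.4] w 0.0509 g 0.0 j [-0.15  0.57 -0.46  1.48  0.27  1.15 -0.46]
(array([-0.4764, -0.1634,  0.0821,  0.189 ]), np.float64(10.8))
(array([-0.4766, -0.1643,  0.1851,  0.189 ]), np.float64(10.8))
```

Request:
jog_arm(moves=[[-0.05,-0.017,0,0.02],[-0.105,-0.036,0,0.05],[-0.16,-0.055,0,0.08],[-0.215,-0.074,0,0.11],[-0.27,-0.093,0,0.14],[-0.325,-0.112,0.02,0.17],[-0.38,-0.13,0.04,0.189],[-0.43,-0.148,0.06,0.189],[-0.4765,-0.164,0.08,0.189],[-0.4765,-0.164,0.08,0.189],[-0.4765,-0.164,0.08,0.189],[-0.4765,-0.164,0.12,0.189],[-0.4765,-0.164,0.16,0.189],[-0.4765,-0.164,0.185,0.189],[-0.4765,-0.164,0.185,0.189],[-0.4765,-0.164,0.185,0.189]], hand=0.066)

```text
clock: 14.68
position: [0.5535, -0.2641, 0.0142]
ee_rot: [2.219, 2.224, 0.002]
force: [-0.0, -0.3, 0.8]
width: 0.723
gripper_force: 0.0
```

Request:
jog_arm(moves=[[0,0,0,0],[0,0,0,0],[0,0,0,0],[0,0,0,0],[0,0,-0.05,0],[0,0,-0.1,0],[0,0,-0.15,0],[0,0,-0.18,0],[0,0,-0.18,0]], hand=0.03)

```text
clock: 15.8
position: [0.5537, -0.2663, 0.1964]
ee_rot: [2.219, 2.218, 0.002]
force: [0.4, -1.3, -0.7]
width: 0.467
gripper_force: 12.0
```

Run:
```python
from h import *
st(); T=cloud(grab('top'))
S=cloud(grab('scene'))
for n,W in(('T',T),('S',S)):
  P=pts(W,(.628,.21),.05,.015,.055);m=P[:,2]>.025; print('sq fruit',m.sum(),P[m].mean(0),*rect(P[m]))
  P=pts(W,(.628,.21),.085,.055,.075); print('sq',*rect(P))
a=np.radians(10.8); u=np.array([-np.sin(a),np.cos(a)]); c=np.array([.6277,.2102])
for s in(-1,): p=c+s*.024*u; print(p,to(*p,.15,10.8),to(*p,.028,10.8))
```

```text
t 15.8 p [ 0.5537 -0.2663  0.1964] tilt [ 0.004 -0.002 -1.   ] F [ 0.4 -1.3 -0.7] w 0.0429 g 11.999901868693996 j [ 0.61  0.48 -0.36  1.63  0.19  1.06  0.19]
sq fruit 195 [0.63110654 0.22952868 0.03693969] [0.643  0.2254] [0.0466 0.0793] 63.5
sq [0.6277 0.2109] [0.1095 0.1062] 11.1
sq fruit 301 [0.62083584 0.22874229 0.03695598] [0.6072 0.2268] [0.0787 0.0503] 28.1
sq [0.6281 0.2099] [0.1085 0.1071] 10.9
[0.63219715 0.18662511] (array([ 0.4524,  0.0801,  0.0431, -0.189 ]), np.float64(-0.0)) (array([ 0.4524,  0.0802,  0.1651, -0.189 ]), np.float64(-0.0))
```

Request:
jog_arm(moves=[[0.055,0.01,0,-0.02],[0.11,0.02,0,-0.05],[0.17,0.03,0,-0.08],[0.23,0.04,0,-0.11],[0.29,0.05,0,-0.14],[0.35,0.06,0,-0.17],[0.41,0.072,0.01,-0.189],[0.451,0.08,0.03,-0.189],[0.451,0.08,0.043,-0.189],[0.451,0.08,0.043,-0.189],[0.451,0.08,0.043,-0.189],[0.451,0.08,0.043,-0.189],[0.451,0.08,0.09,-0.189],[0.451,0.08,0.12,-0.189],[0.451,0.08,0.145,-0.189],[0.451,0.08,0.165,-0.189],[0.451,0.08,0.165,-0.189]])

```text
clock: 18.02
position: [0.632, 0.1847, 0.0277]
ee_rot: [-2.002, -2.42, 0.002]
force: [-0.3, 0.7, -0.5]
width: 0.47
gripper_force: 12.0
```

Request:
jog_arm(moves=[[0,0,0,0],[0,0,0,0],[0,0,0,0],[0,0,-0.05,0],[0,0,-0.1,0],[0,0,-0.17,0],[0,0,-0.17,0]], hand=0.051)

```text
clock: 18.9
position: [0.6349, 0.1867, 0.2046]
ee_rot: [1.999, 2.418, 0.012]
force: [0.1, -0.5, -0.3]
width: 0.557
gripper_force: 0.0
```

Run:
```python
from h import *
st();print(to(.4525,-.373,.12,45)); print(to(.4525,-.373,.017,45))
```

```text
t 18.9 p [0.6349 0.1867 0.2046] tilt [ 0.009  0.003 -1.   ] F [ 0.1 -0.5 -0.3] w 0.0511 g 0.0 j [-0.07  0.56 -0.47  1.49  0.27  1.14 -0.4 ]
(array([-0.5156, -0.285 ,  0.0813, -0.597 ]), np.float64(10.8))
(array([-0.5158, -0.2859,  0.1843, -0.597 ]), np.float64(10.8))
```

Request:
jog_arm(moves=[[-0.05,-0.028,0,-0.05],[-0.1,-0.056,0,-0.1],[-0.15,-0.083,0,-0.15],[-0.2,-0.11,0,-0.2],[-0.25,-0.138,0,-0.26],[-0.3,-0.166,0,-0.32],[-0.35,-0.193,0.01,-0.38],[-0.4,-0.22,0.02,-0.44],[-0.45,-0.249,0.04,-0.5],[-0.5,-0.276,0.06,-0.56],[-0.516,-0.2855,0.08,-0.597],[-0.516,-0.2855,0.08,-0.597],[-0.516,-0.2855,0.08,-0.597],[-0.516,-0.2855,0.08,-0.597],[-0.516,-0.2855,0.12,-0.597],[-0.516,-0.2855,0.16,-0.597],[-0.516,-0.2855,0.183,-0.597],[-0.516,-0.2855,0.183,-0.597],[-0.516,-0.2855,0.183,-0.597]], hand=0.064)

```text
clock: 21.28
position: [0.4503, -0.3751, 0.0172]
ee_rot: [1.2, 2.901, -0.0]
force: [0.1, 0.0, 0.2]
width: 0.698
gripper_force: 0.0
```

Request:
jog_arm(moves=[[0,0,0,0],[0,0,0,0],[0,0,0,0],[0,0,0,0],[0,0,-0.05,0],[0,0,-0.1,0],[0,0,-0.15,0],[0,0,-0.18,0],[0,0,-0.18,0]], hand=0.028)

```text
clock: 22.4
position: [0.4502, -0.3758, 0.1982]
ee_rot: [1.2, 2.899, -0.002]
force: [-0.6, -0.7, -1.1]
width: 0.429
gripper_force: 12.0
```

Run:
```python
from h import *
st(); T=cloud(grab('top'))
S=cloud(grab('scene'))
for n,W in(('T',T),('S',S)):
  P=pts(W,(.628,.21),.043,.012,.055);m=P[:,2]>.03; print('sq fruit',m.sum(),P[m].mean(0),*rect(P[m]))
  P=pts(W,(.638,-.107),.085,.055,.075); print('obl',*rect(P))
p=(.638,-.107); print(p,to(*p,.15,9.6),to(*p,.028,9.6))
```

```text
t 22.4 p [ 0.4502 -0.3758  0.1982] tilt [ 0.003 -0.003 -1.   ] F [-0.6 -0.7 -1.1] w 0.0393 g 11.999911351595074 j [ 0.98  0.46 -0.54  1.69  0.27  1.06  1.15]
sq fruit 265 [0.62696675 0.20802246 0.03811017] [0.6274 0.2092] [0.0376 0.0821] 8.2
obl [ 0.6367 -0.1067] [0.1317 0.1002] 9.5
sq fruit 323 [0.63371832 0.20826885 0.03753368] [0.6321 0.209 ] [0.0382 0.0802] 7.8
obl [ 0.638  -0.1078] [0.1326 0.1   ] 9.9
(0.638, -0.107) (array([0.0555, 0.3235, 0.0451, 0.618 ]), np.float64(45.0)) (array([0.0555, 0.3236, 0.1671, 0.618 ]), np.float64(45.0))
```

Both mandarins are in the square box. Placing the plum.

Request:
jog_arm(moves=[[0.01,0.055,0,0.1],[0.02,0.11,0,0.2],[0.03,0.17,0,0.3],[0.04,0.23,0,0.4],[0.05,0.28,0.01,0.5],[0.055,0.32,0.03,0.58],[0.0555,0.3235,0.045,0.618],[0.0555,0.3235,0.045,0.618],[0.0555,0.3235,0.045,0.618],[0.0555,0.3235,0.045,0.618],[0.0555,0.3235,0.045,0.618],[0.0555,0.3235,0.09,0.618],[0.0555,0.3235,0.13,0.618],[0.0555,0.3235,0.155,0.618],[0.0555,0.3235,0.167,0.618],[0.0555,0.3235,0.167,0.618]])

```text
clock: 24.5
position: [0.6383, -0.1073, 0.0286]
ee_rot: [-2.027, -2.399, 0.001]
force: [0.4, -0.1, -0.4]
width: 0.427
gripper_force: 12.0
```

Request:
jog_arm(moves=[[0,0,0,0],[0,0,0,0],[0,0,0,0],[0,0,-0.05,0],[0,0,-0.1,0],[0,0,-0.17,0],[0,0,-0.17,0]], hand=0.056)

```text
clock: 25.38
position: [0.6411, -0.1069, 0.2045]
ee_rot: [2.023, 2.394, 0.008]
force: [0.9, -0.3, -0.6]
width: 0.607
gripper_force: 0.0
```

Run:
```python
from h import *
st(); T=cloud(grab('top')); S=cloud(grab('scene'))
for n,W in(('T',T),('S',S)):
  for l,c in dict(lid_oblong=(.466,-.126),lid_square=(.4405,.0385),lid_round=(.65,.056)).items():
    P=pts(W,c,.04,.024,.05); print(n,l,len(P),*rect(P),P.mean(0).round(4))
    P=pts(W,c,.09,.009,.024); print('   flange',len(P),*rect(P),P.mean(0).round(4))
print(to(.466,-.1262,.12,12.5),to(.466,-.1262,.031,12.5))
```

```text
t 25.38 p [ 0.6411 -0.1069  0.2045] tilt [ 0.009 -0.001 -1.   ] F [ 0.9 -0.3 -0.6] w 0.0557 g 0.0 j [ 0.36  0.54 -0.42  1.53  0.24  1.12  0.05]
T lid_oblong 74 [ 0.4626 -0.1162] [0.015  0.0402] 13.6 [ 0.462  -0.1158  0.0357]
   flange 727 [ 0.4614 -0.1083] [0.1338 0.0695] 12.9 [ 0.4706 -0.1004  0.0155]
T lid_square 109 [0.4381 0.0393] [0.0143 0.0594] 13.5 [0.4373 0.0393 0.036 ]
   flange 1230 [0.4458 0.0399] [0.1355 0.1204] 6.5 [0.4377 0.0393 0.0155]
T lid_round 62 [0.6512 0.055 ] [0.0292 0.0262] 2.3 [0.6478 0.0561 0.0361]
   flange 1187 [0.6557 0.0521] [0.1274 0.1618] 59.2 [0.6476 0.0563 0.0155]
S lid_oblong 59 [ 0.4637 -0.1111] [0.015  0.0268] 11.5 [ 0.4654 -0.1108  0.0331]
   flange 588 [ 0.4653 -0.1268] [0.1382 0.1029] 13.8 [ 0.474  -0.103   0.0149]
S lid_square 119 [0.4399 0.038 ] [0.0158 0.0586] 15.2 [0.442  0.0381 0.0334]
   flange 912 [0.4396 0.038 ] [0.1117 0.1105] 13.4 [0.4455 0.0386 0.0146]
S lid_round 97 [0.65   0.0552] [0.0245 0.025 ] 41.3 [0.652  0.0554 0.0338]
   flange 1558 [0.6503 0.0563] [0.1231 0.1224] 7.1 [0.6535 0.056  0.0146]
(array([ 0.0102, -0.174 ,  0.0798, -0.05  ]), np.float64(9.6)) (array([ 0.0103, -0.1743,  0.1688, -0.05  ]), np.float64(9.6))
```

Request:
jog_arm(moves=[[0.005,-0.055,0.01,-0.02],[0.008,-0.11,0.03,-0.05],[0.01,-0.16,0.05,-0.068],[0.01,-0.174,0.055,-0.068],[0.01,-0.174,0.055,-0.068],[0.01,-0.174,0.055,-0.068],[0.01,-0.174,0.055,-0.068]], hand=0.05, newtons=30)

```text
clock: 26.35
position: [0.4667, -0.1259, 0.144]
ee_rot: [1.943, 2.467, 0.002]
force: [-0.4, 0.2, -0.2]
width: 0.545
gripper_force: 0.0
```

Run:
```python
from h import *
st(); im=grab('wrist'); W=cloud(im)
P=pts(W,(.466,-.126),.045,.024,.05); print('bar',len(P),*rect(P),P.mean(0).round(4))
P=pts(W,(.466,-.126),.09,.009,.024); print('flange',len(P),*rect(P))
print(to(.4655,-.1262,.031,13.5))
cv2.imwrite('pics/w2.png',im['color'][:,:,::-1])
```

```text
t 26.35 p [ 0.4667 -0.1259  0.144 ] tilt [ 0.001  0.    -1.   ] F [-0.4  0.2 -0.2] w 0.0501 g 0.0 j [ 0.53  0.36 -0.47  2.    0.22  0.83  0.17]
bar 865 [ 0.4645 -0.1267] [0.0136 0.0596] 13.6 [ 0.4643 -0.1246  0.0353]
flange 11142 [ 0.4649 -0.1268] [0.1342 0.1038] 14.1
(array([-0.    , -0.0011,  0.1129,  0.001 ]), np.float64(13.6))
```

View pics/w2.png

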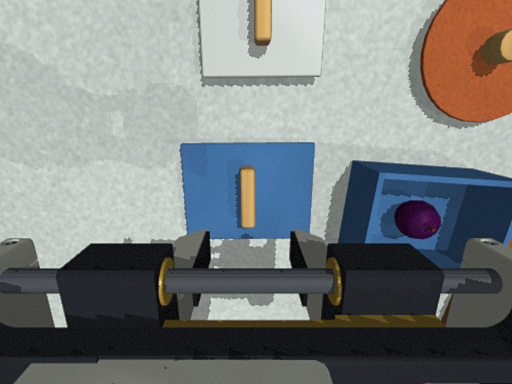

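The wrist view shows the oblong lid's bar at (248,197) and the plum in the blue box at (418,219). Pose from depth: centre (0.4649, -0.1268), yaw 14°.

Request:
jog_arm(moves=[[-0.0005,-0.002,0.05,0],[-0.0005,-0.002,0.09,0],[-0.0005,-0.002,0.113,0],[-0.0005,-0.002,0.113,0],[-0.0005,-0.002,0.113,0]])

```text
clock: 27.02
position: [0.4643, -0.1271, 0.0315]
ee_rot: [1.944, 2.467, 0.001]
force: [0.5, -0.2, -0.1]
width: 0.542
gripper_force: 0.0
```

Request:
jog_arm(moves=[[0,0,0,0],[0,0,0,0],[0,0,0,0],[0,0,0,0],[0,0,0,0],[0,0,-0.04,0],[0,0,-0.09,0],[0,0,-0.14,0],[0,0,-0.14,0],[0,0,-0.14,0]], hand=0.005)

```text
clock: 28.28
position: [0.4627, -0.1275, 0.17]
ee_rot: [-1.945, -2.467, 0.001]
force: [-0.6, -1.1, -1.8]
width: 0.15
gripper_force: 30.0
```

Run:
```python
from h import *
st(); s=arm.observe(); p=s['position']; W=cloud(grab('wrist'))
m=np.isfinite(W[...,2]); P=pts(W,p[:2],.09,p[2]-.03,p[2]+.0); print('lid',len(P),*rect(P) if len(P)>5 else '',P[:,2].mean())
T=cloud(grab('top'));S=cloud(grab('scene'))
for W in(T,S): P=pts(W,(.638,-.107),.085,.055,.075); print('obl',len(P),*rect(P))
```

```text
t 28.27 p [ 0.4627 -0.1275  0.17  ] tilt [-0.001 -0.    -1.   ] F [-0.6 -1.1 -1.8] w 0.0137 g 29.999036192893982 j [ 0.55  0.32 -0.49  1.97  0.2   0.89  0.19]
lid 16703 [ 0.4625 -0.1269] [0.1337 0.1034] 13.6 0.15329173513452593
obl 189 [ 0.6377 -0.1065] [0.1331 0.1003] 9.5
obl 470 [ 0.6373 -0.108 ] [0.1339 0.1003] 9.8
```

Run:
```python
from h import *
for z in(.15,.1,.0867): print(to(.6378,-.1079,z,9.65))
```

```text
(array([-0.0223,  0.1751,  0.0188,  0.068 ]), np.float64(13.5))
(array([-0.0224,  0.1753,  0.0688,  0.068 ]), np.float64(13.5))
(array([-0.0224,  0.1753,  0.0821,  0.068 ]), np.float64(13.5))
```

Request:
jog_arm(moves=[[-0.006,0.045,0,0.02],[-0.012,0.09,0,0.04],[-0.018,0.14,0,0.06],[-0.0223,0.1752,0,0.068],[-0.0223,0.1752,0.019,0.068],[-0.0223,0.1752,0.03,0.068],[-0.0223,0.1752,0.04,0.068],[-0.0223,0.1752,0.04,0.068],[-0.0223,0.1752,0.04,0.068],[-0.0223,0.1752,0.04,0.068]])

```text
clock: 29.68
position: [0.6392, -0.1081, 0.1315]
ee_rot: [2.027, 2.399, 0.001]
force: [-0.1, -0.4, -1.0]
width: 0.152
gripper_force: 30.0
```

Run:
```python
from h import *
st(); s=arm.observe(); p=s['position']; W=cloud(grab('wrist'))
P=pts(W,p[:2],.09,p[2]-.026,p[2]+.0); print('lid',len(P),*rect(P) if len(P)>5 else '',P[:,2].mean())
S=cloud(grab('scene'));T=cloud(grab('top'))
for n,V in(('w',W),('s',S),('t',T)): P=pts(V,(.638,-.107),.085,.045,.068); print('obl',n,len(P),*rect(P))
for z in(.1,.0867): print(to(.6378,-.1079,z,9.65))
```

```text
t 29.68 p [ 0.6392 -0.1081  0.1315] tilt [ 0.001 -0.    -1.   ] F [-0.1 -0.4 -1. ] w 0.0139 g 29.999075531959534 j [ 0.36  0.61 -0.42  1.6   0.28  0.99  0.01]
lid 16668 [ 0.6388 -0.1077] [0.1341 0.1037] 9.6 0.11461674252454042
obl w 1543 [ 0.6293 -0.0626] [0.13  0.009] 9.6
obl s 351 [ 0.6411 -0.1072] [0.1262 0.1003] 9.6
obl t 102 [ 0.619 -0.065] [0.1377 0.0498] 32.8
(array([ 0.0004, -0.0013,  0.0312, -0.001 ]), np.float64(9.6))
(array([ 0.0004, -0.0013,  0.0445, -0.001 ]), np.float64(9.6))
```

Request:
jog_arm(moves=[[0.0006,-0.0014,0.01,0],[0.0006,-0.0014,0.02,0],[0.0006,-0.0014,0.028,0],[0.0006,-0.0014,0.034,0],[0.0006,-0.0014,0.039,0],[0.0006,-0.0014,0.043,0],[0.0006,-0.0014,0.046,0],[0.0006,-0.0014,0.046,0],[0.0006,-0.0014,0.046,0]])

```text
clock: 30.95
position: [0.6375, -0.1076, 0.086]
ee_rot: [2.027, 2.399, -0.0]
force: [-4.4, 0.2, 9.6]
width: 0.152
gripper_force: 30.0
```

Request:
jog_arm(moves=[[0,0,0,0],[0,0,0,0],[0,0,0,0],[0,0,-0.05,0],[0,0,-0.1,0],[0,0,-0.12,0],[0,0,-0.12,0]], hand=0.04)

```text
clock: 31.82
position: [0.6385, -0.1076, 0.2065]
ee_rot: [2.026, 2.398, 0.003]
force: [0.1, 0.4, -0.7]
width: 0.437
gripper_force: 0.0
```

Run:
```python
from h import *
st(); W=cloud(grab('wrist'))
P=pts(W,(.637,-.107),.085,.062,.08); print('flange',len(P),*rect(P),P[:,2].mean(),np.ptp(P[:,2]),P[:,2].std())
A=np.c_[P[:,:2]-P[:,:2].mean(0),np.ones(len(P))]; print('slope',np.linalg.lstsq(A,P[:,2],rcond=None)[0])
print(to(.4393,.0386,.144,13.6))
```

```text
t 31.82 p [ 0.6385 -0.1076  0.2065] tilt [ 0.003 -0.    -1.   ] F [ 0.1  0.4 -0.7] w 0.0401 g 0.0 j [ 0.37  0.54 -0.44  1.53  0.25  1.13  0.05]
flange 10769 [ 0.6374 -0.1075] [0.1338 0.1033] 9.6 0.06891208866117965 0.013461309144753825 0.0007928465776672293
slope [-5.57414750e-05 -2.33235388e-04  6.89120887e-02]
(array([ 0.1774, -0.1711,  0.0606, -0.07  ]), np.float64(9.6))
```

Oblong lid seated (flat, at the right height). Now the square lid.

Request:
jog_arm(moves=[[0.04,-0.04,0,-0.02],[0.08,-0.08,0,-0.04],[0.12,-0.12,0.02,-0.06],[0.16,-0.155,0.05,-0.07],[0.1774,-0.171,0.06,-0.07],[0.1774,-0.171,0.06,-0.07],[0.1774,-0.171,0.06,-0.07],[0.1774,-0.171,0.06,-0.07]], hand=0.05)

```text
clock: 32.88
position: [0.4402, 0.038, 0.1448]
ee_rot: [1.944, 2.468, 0.001]
force: [-0.3, 0.1, -0.1]
width: 0.543
gripper_force: 0.0
```

Run:
```python
from h import *
st(); im=grab('wrist'); W=cloud(im)
P=pts(W,(.439,.0386),.045,.024,.05); print('bar',len(P),*rect(P),P.mean(0).round(4))
P=pts(W,(.439,.0386),.085,.009,.024); print('flange',len(P),*rect(P)); c,_,a=rect(P)
print(to(*c,.031,a))
```

```text
t 32.88 p [0.4402 0.038  0.1448] tilt [ 0.001  0.    -1.   ] F [-0.3  0.1 -0.1] w 0.0499 g 0.0 j [ 0.25  0.31 -0.55  2.08  0.22  0.8  -0.2 ]
bar 849 [0.4375 0.0389] [0.0135 0.0591] 13.6 [0.4374 0.0409 0.0353]
flange 9652 [0.438  0.0383] [0.1105 0.1097] 13.6
(array([ 0.0007, -0.002 ,  0.1138, -0.001 ]), np.float64(13.5))
```

Request:
jog_arm(moves=[[0.0005,-0.0022,0.05,0],[0.0005,-0.0022,0.09,0],[0.0005,-0.0022,0.114,0],[0.0005,-0.0022,0.114,0],[0.0005,-0.0022,0.114,0]])

```text
clock: 33.55
position: [0.4378, 0.0386, 0.0315]
ee_rot: [1.942, 2.468, 0.001]
force: [-0.1, 0.7, 0.2]
width: 0.544
gripper_force: 0.0
```

Request:
jog_arm(moves=[[0,0,0,0],[0,0,0,0],[0,0,0,0],[0,0,0,0],[0,0,0,0],[0,0,-0.04,0],[0,0,-0.09,0],[0,0,-0.14,0],[0,0,-0.14,0],[0,0,-0.14,0]], hand=0.005)

```text
clock: 34.8
position: [0.4364, 0.0382, 0.1702]
ee_rot: [-1.942, -2.469, 0.001]
force: [-0.2, -0.8, -1.1]
width: 0.146
gripper_force: 30.0
```

Run:
```python
from h import *
st(); s=arm.observe(); p=s['position']; W=cloud(grab('wrist'))
P=pts(W,p[:2],.09,p[2]-.03,p[2]+.0); c,_,a=rect(P); print('lid',len(P),*rect(P),P[:,2].mean())
T=cloud(grab('top'));S=cloud(grab('scene'))
for W in(T,S): P=pts(W,(.628,.21),.085,.055,.075); print('sq',len(P),*rect(P))
o=c-p[:2]; print(o, to(.6278-o[0],.2104-o[1],.13,10.9))
```

```text
t 34.8 p [0.4364 0.0382 0.1702] tilt [-0.001 -0.001 -1.   ] F [-0.2 -0.8 -1.1] w 0.0134 g 29.99920517206192 j [ 0.28  0.27 -0.58  2.06  0.2   0.87 -0.18]
lid 14458 [0.4364 0.0376] [0.1103 0.1104] 13.6 0.15349866192679115
sq 277 [0.6277 0.2107] [0.1087 0.1065] 10.9
sq 515 [0.6277 0.2097] [0.1095 0.1069] 11.0
[-4.32010954e-05 -6.42079131e-04] (array([0.1225, 0.2273, 0.0389, 0.048 ]), np.float64(13.6))
```

Request:
jog_arm(moves=[[0.025,0.045,0,0.01],[0.05,0.09,0,0.02],[0.075,0.14,0,0.03],[0.1,0.185,0,0.04],[0.1225,0.2273,0.01,0.048],[0.1225,0.2273,0.025,0.048],[0.1225,0.2273,0.039,0.048],[0.1225,0.2273,0.039,0.048],[0.1225,0.2273,0.039,0.048],[0.1225,0.2273,0.039,0.048]])

```text
clock: 36.2
position: [0.6293, 0.2109, 0.1327]
ee_rot: [2.001, 2.421, 0.002]
force: [-0.6, 0.3, -0.3]
width: 0.152
gripper_force: 30.0
```

Run:
```python
from h import *
st(); s=arm.observe(); p=s['position']; W=cloud(grab('wrist'))
P=pts(W,p[:2],.09,p[2]-.026,p[2]+.0); c,_,a=rect(P); print('lid',len(P),*rect(P),P[:,2].mean())
a=np.radians(10.9); B=np.array([[np.cos(a),np.sin(a)],[-np.sin(a),np.cos(a)]])
P=pts(W,(.628,.21),.085,.045,.068); print('rim w',len(P),*rect(P)); q=(P[:,:2]-[.6278,.2104])@B.T; print(np.percentile(q,[1,99],axis=0))
o=c-p[:2]; print(o, to(.6278-o[0],.2104-o[1],.0867,10.9))
```

```text
t 36.2 p [0.6293 0.2109 0.1327] tilt [ 0.001  0.    -1.   ] F [-0.6  0.3 -0.3] w 0.014 g 29.999064803123474 j [-0.09  0.65 -0.5   1.56  0.35  1.03 -0.5 ]
lid 14453 [0.6292 0.2104] [0.1103 0.1102] 10.9 0.11587173096599777
rim w 1212 [0.6178 0.2597] [0.1058 0.0052] 10.8
[[-0.05246873  0.0478647 ]
 [ 0.05104856  0.05288735]]
[-9.39581661e-05 -4.97889639e-04] (array([ 0.0001, -0.0015,  0.0459, -0.001 ]), np.float64(10.9))
```

Request:
jog_arm(moves=[[0,-0.002,0.01,0],[0,-0.002,0.02,0],[0,-0.002,0.028,0],[0,-0.002,0.034,0],[0,-0.002,0.04,0],[0,-0.002,0.044,0],[0,-0.002,0.047,0],[0,-0.002,0.047,0],[0,-0.002,0.047,0]])

```text
clock: 37.38
position: [0.627, 0.2109, 0.086]
ee_rot: [2.0, 2.422, 0.0]
force: [-4.1, -3.0, 9.2]
width: 0.151
gripper_force: 30.0
```

Request:
jog_arm(moves=[[0,0,0,0],[0,0,0,0],[0,0,0,0],[0,0,-0.05,0],[0,0,-0.1,0],[0,0,-0.12,0],[0,0,-0.12,0]], hand=0.04)

```text
clock: 38.25
position: [0.6279, 0.2114, 0.2065]
ee_rot: [2.0, 2.421, 0.005]
force: [0.2, 0.1, -1.0]
width: 0.439
gripper_force: 0.0
```

Run:
```python
from h import *
st(); W=cloud(grab('wrist'))
P=pts(W,(.628,.21),.085,.062,.08); print('flange',len(P),*rect(P),P[:,2].mean())
A=np.c_[P[:,:2]-P[:,:2].mean(0),np.ones(len(P))]; print('slope',np.linalg.lstsq(A,P[:,2],rcond=None)[0])
P=pts(cloud(grab('scene')),(.65,.056),.04,.024,.05); print('knob',*rect(P))
print(to(.6497,.0557,.144,10.9))
```

```text
t 38.25 p [0.6279 0.2114 0.2065] tilt [ 0.003  0.001 -1.   ] F [ 0.2  0.1 -1. ] w 0.0403 g 0.0 j [-0.08  0.58 -0.53  1.48  0.3   1.16 -0.46]
flange 9137 [0.6267 0.2102] [0.1102 0.1102] 10.7 0.06891482313495048
slope [ 0.00045293 -0.00067718  0.06891482]
knob [0.6501 0.0557] [0.023  0.0253] 1.4
(array([-0.1563, -0.0066,  0.0598, -0.    ]), np.float64(10.9))
```

Square lid seated. Now the round lid.

Request:
jog_arm(moves=[[-0.05,-0.002,0,0],[-0.1,-0.004,0.01,0],[-0.15,-0.006,0.04,0],[-0.156,-0.0066,0.06,0],[-0.156,-0.0066,0.06,0],[-0.156,-0.0066,0.06,0],[-0.156,-0.0066,0.06,0]], hand=0.055)

```text
clock: 39.22
position: [0.6503, 0.0585, 0.1457]
ee_rot: [1.998, 2.424, 0.003]
force: [-0.1, -0.1, -0.5]
width: 0.597
gripper_force: 0.0
```

Run:
```python
from h import *
st(); im=grab('wrist'); W=cloud(im)
P=pts(W,(.65,.056),.04,.026,.05); print('knob',len(P),*rect(P),cv2.minEnclosingCircle(P[:,:2].astype('f4')))
P=pts(W,(.65,.056),.085,.009,.02); c,r=cv2.minEnclosingCircle(P[:,:2].astype('f4')); print('flange',len(P),*rect(P),c,r)
print(to(*c,.031,10.9))
```

```text
t 39.23 p [0.6503 0.0585 0.1457] tilt [ 0.001  0.001 -1.   ] F [-0.1 -0.1 -0.5] w 0.0548 g 0.0 j [ 0.15  0.62 -0.5   1.57  0.33  1.04 -0.25]
knob 551 [0.6485 0.056 ] [0.0246 0.0249] 27.9 ((0.6482236385345459, 0.056200895458459854), 0.012943446636199951)
flange 10165 [0.6485 0.0557] [0.1242 0.1246] 7.0 (0.6483997702598572, 0.05579829961061478) 0.06285283714532852
(array([-0.0019, -0.0025,  0.1147,  0.002 ]), np.float64(11.0))
```

Request:
jog_arm(moves=[[-0.002,-0.0024,0.05,0],[-0.002,-0.0024,0.09,0],[-0.002,-0.0024,0.1145,0],[-0.002,-0.0024,0.1145,0],[-0.002,-0.0024,0.1145,0]])

```text
clock: 39.9
position: [0.6487, 0.0546, 0.0316]
ee_rot: [2.0, 2.422, 0.002]
force: [-0.3, 0.5, -0.4]
width: 0.599
gripper_force: 0.0
```

Request:
jog_arm(moves=[[0,0,0,0],[0,0,0,0],[0,0,0,0],[0,0,0,0],[0,0,0,0],[0,0,-0.04,0],[0,0,-0.09,0],[0,0,-0.14,0],[0,0,-0.14,0],[0,0,-0.14,0]], hand=0.015)

```text
clock: 41.15
position: [0.6475, 0.0537, 0.1694]
ee_rot: [-2.001, -2.422, 0.002]
force: [0.3, -0.3, -1.9]
width: 0.271
gripper_force: 30.0
```

Run:
```python
from h import *
st(); s=arm.observe(); p=s['position']; W=cloud(grab('wrist'))
P=pts(W,p[:2],.09,p[2]-.03,p[2]-.008); c,r=cv2.minEnclosingCircle(P[:,:2].astype('f4')); print('lid',len(P),c,r,P[:,2].mean())
A=np.c_[P[:,:2]-P[:,:2].mean(0),np.ones(len(P))]; print('slope',np.linalg.lstsq(A,P[:,2],rcond=None)[0])
T=cloud(grab('top'));S=cloud(grab('scene'))
for V in(T,S): P=pts(V,(.46,.188),.085,.055,.075); print('rd',len(P),*rect(P),cv2.minEnclosingCircle(P[:,:2].astype('f4')))
o=c-p[:2]; print(o, to(.4595-o[0],.1883-o[1],.13,10.9))
```

```text
t 41.15 p [0.6475 0.0537 0.1694] tilt [-0.001 -0.001 -1.   ] F [ 0.3 -0.3 -1.9] w 0.0249 g 29.999547600746155 j [ 0.16  0.59 -0.51  1.56  0.31  1.08 -0.24]
lid 16454 (0.6470474600791931, 0.05522044003009796) 0.06305766105651855 0.15284879369953716
slope [-0.00222285 -0.00302183  0.15284879]
rd 266 [0.4581 0.1888] [0.1202 0.1191] 4.7 ((0.4591822028160095, 0.18928375840187073), 0.061711862683296204)
rd 325 [0.4611 0.1882] [0.1206 0.1195] 4.4 ((0.4595508575439453, 0.18622270226478577), 0.06286510080099106)
[-0.00040406  0.00154019] (array([ 0.166 , -0.1585,  0.0389, -0.    ]), np.float64(10.9))
```

Request:
jog_arm(moves=[[0.03,-0.03,0,0],[0.065,-0.062,0,0],[0.1,-0.095,0,0],[0.135,-0.13,0,0],[0.166,-0.1583,0.01,0],[0.166,-0.1583,0.025,0],[0.166,-0.1583,0.039,0],[0.166,-0.1583,0.039,0],[0.166,-0.1583,0.039,0],[0.166,-0.1583,0.039,0]])

```text
clock: 42.55
position: [0.4618, 0.187, 0.1315]
ee_rot: [2.002, 2.421, 0.001]
force: [-0.3, -0.9, -1.6]
width: 0.273
gripper_force: 30.0
```

Run:
```python
from h import *
from scipy.optimize import least_squares
st(); s=arm.observe(); p=s['position']; W=cloud(grab('wrist'))
P=pts(W,p[:2],.09,p[2]-.026,p[2]-.008); c,r=cv2.minEnclosingCircle(P[:,:2].astype('f4')); print('lid',len(P),c,r,P[:,2].mean())
P=pts(W,(.4597,.1884),.085,.058,.068); print('rim w',len(P),*rect(P))
# outer edge circle, R=.061
d=P[:,:2]-[.4597,.1884]; th=np.degrees(np.arctan2(d[:,1],d[:,0])); rr=np.hypot(*d.T)
for t in range(0,180,20):
    m=(th>=t)&(th<t+20)
    if m.sum()>10: print(t,m.sum(),np.percentile(rr[m],[2,98]).round(4))
T=cloud(grab('top'));S=cloud(grab('scene'))
for V in(T,S): P=pts(V,(.46,.188),.085,.045,.068); print(len(P),*rect(P))
o=c-p[:2]; print(o, to(.4597-o[0],.1884-o[1],.0867,10.9))
```

```text
t 42.55 p [0.4618 0.187  0.1315] tilt [ 0.001  0.    -1.   ] F [-0.3 -0.9 -1.6] w 0.025 g 29.999492168426514 j [-0.05  0.42 -0.58  1.97  0.3   0.84 -0.6 ]
lid 16488 (0.46149399876594543, 0.18850114941596985) 0.06298226118087769 0.11504214799669335
rim w 253 [0.4428 0.2423] [0.0628 0.0092] 16.4
80 72 [0.0584 0.0606]
100 111 [0.0583 0.061 ]
120 64 [0.0591 0.0614]
0 [0. 0.] [0. 0.] 0.0
309 [0.4813 0.1838] [0.121 0.082] 80.6
[-0.00034926  0.00149543] (array([ 0.0001, -0.0015,  0.0448, -0.001 ]), np.float64(10.9))
```

Request:
jog_arm(moves=[[0.0002,-0.002,0.01,0],[0.0002,-0.002,0.02,0],[0.0002,-0.002,0.028,0],[0.0002,-0.002,0.034,0],[0.0002,-0.002,0.04,0],[0.0002,-0.002,0.044,0],[0.0002,-0.002,0.0465,0],[0.0002,-0.002,0.0465,0],[0.0002,-0.002,0.0465,0]])

```text
clock: 43.82
position: [0.4592, 0.1869, 0.0854]
ee_rot: [2.0, 2.422, -0.0]
force: [-4.0, -1.8, 9.1]
width: 0.272
gripper_force: 30.0
```

Request:
jog_arm(moves=[[0,0,0,0],[0,0,0,0],[0,0,0,0],[0,0,-0.05,0],[0,0,-0.1,0],[0,0,-0.17,0],[0,0,-0.17,0]], hand=0.05)

```text
clock: 44.7
position: [0.461, 0.1884, 0.259]
ee_rot: [1.999, 2.419, 0.01]
force: [-0.9, -0.1, -0.1]
width: 0.545
gripper_force: 0.0
```

Run:
```python
from h import *
st(); W=cloud(grab('wrist'))
P=pts(W,(.4597,.1884),.085,.06,.08); print('flange',len(P),cv2.minEnclosingCircle(P[:,:2].astype('f4')),P[:,2].mean())
A=np.c_[P[:,:2]-P[:,:2].mean(0),np.ones(len(P))]; print('slope',np.linalg.lstsq(A,P[:,2],rcond=None)[0])
for n in('top','scene'):
    P=pts(cloud(grab(n)),(.425,.38),.13,.14,.17); print('dowel',n,len(P),*rect(P))
```

```text
t 44.7 p [0.461  0.1884 0.259 ] tilt [ 0.007  0.003 -1.   ] F [-0.9 -0.1 -0.1] w 0.0501 g 0.0 j [ 0.02  0.27 -0.64  1.81  0.18  1.11 -0.49]
flange 7326 ((0.4586790204048157, 0.1883959174156189), 0.06291916221380234) 0.06892788738055709
slope [ 0.00033444 -0.00069058  0.06892789]
dowel top 250 [0.4245 0.3803] [0.014  0.1409] 16.4
dowel scene 247 [0.4254 0.3797] [0.0157 0.1411] 16.3
```

All three lids are on, flat and level. Next I'll measure the stand precisely and go to the basket.

Run:
```python
from h import *
for n in('top','scene'):
    W=cloud(load(n)); P=W[(W[...,0]>.5)&(W[...,0]<.68)&(abs(W[...,1]-.378)<.03)&(W[...,2]>.2)&(W[...,2]<.27)]
    f=np.polyfit(P[:,0]-.572,P[:,1],1); print(n,'rod yaw',np.degrees(np.arctan(f[0])).round(2),'y at .572',f[1].round(4), 'x range',np.percentile(P[:,0],[0.5,99.5]).round(4))
    for x in np.arange(.53,.63,.008):
        m=abs(P[:,0]-x)<.004; 
        if m.sum(): print(round(x,3),P[m,2].max().round(4),end=' ')
    print()
    P=W[(W[...,0]>.52)&(W[...,0]<.75)&(abs(W[...,1]-.378)<.09)&(W[...,2]>.007)&(W[...,2]<.017)]; print('base',len(P),*rect(P))
print(to(.4328,.3531,.21,16.4),to(.4328,.3531,.143,16.4))
```

```text
top rod yaw -1.9 y at .572 0.3785 x range [0.5323 0.6624]
0.53 0.2405 0.538 0.2445 0.546 0.2345 0.554 0.2223 0.618 0.2453 0.626 0.2521 
base 206 [0.6401 0.3761] [0.1658 0.2269] 87.4
scene rod yaw -1.72 y at .572 0.3777 x range [0.5354 0.6638]
0.538 0.2419 0.546 0.2368 0.554 0.2224 0.562 0.2171 0.57 0.2181 0.578 0.2163 0.586 0.218 0.594 0.2246 0.602 0.2277 0.61 0.2388 0.618 0.2469 0.626 0.2492 
base 2634 [0.6214 0.3774] [0.1305 0.1634] 88.7
(array([ 0.1685,  0.0055,  0.0443, -0.097 ]), np.float64(10.9)) (array([ 0.1685,  0.0055,  0.1113, -0.097 ]), np.float64(10.9))
```

Request:
jog_arm(moves=[[0.05,0.002,0,-0.03],[0.1,0.004,0.02,-0.06],[0.15,0.005,0.04,-0.097],[0.1685,0.0055,0.044,-0.097],[0.1685,0.0055,0.044,-0.097],[0.1685,0.0055,0.044,-0.097]], newtons=50)

```text
clock: 45.6
position: [0.4335, 0.3518, 0.2104]
ee_rot: [1.883, 2.514, -0.002]
force: [-0.0, 0.5, 0.4]
width: 0.545
gripper_force: 0.0
```

Run:
```python
from h import *
st(); im=grab('wrist'); W=cloud(im)
P=pts(W,(.425,.38),.09,.14,.17); print('dowel',len(P),*rect(P) if len(P)>5 else '')
print(to(.4328,.3531,.143,16.4))
cv2.imwrite('pics/w3.png',im['color'][:,:,::-1])
```

```text
t 45.6 p [0.4335 0.3518 0.2104] tilt [-0.    -0.001 -1.   ] F [-0.   0.5  0.4] w 0.0501 g 0.0 j [-0.29  0.44 -0.67  1.73  0.3   1.08 -0.78]
dowel 2911 [0.4242 0.3802] [0.0136 0.1398] 16.6
(array([ 0.0017, -0.0005,  0.0678, -0.002 ]), np.float64(16.3))
```

View pics/w3.png

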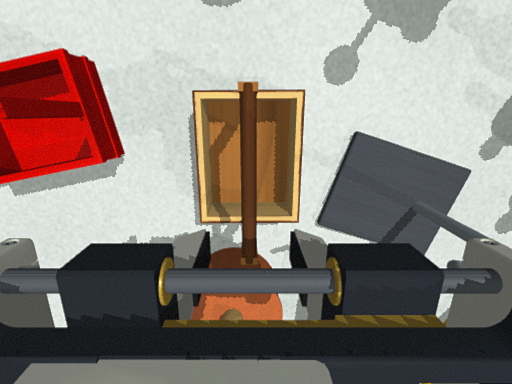

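The wrist view shows the dowel (249,170) between the jaws and the round box's lid below at (238,290). Descend, grip and lift.

Request:
jog_arm(moves=[[0.0016,-0.001,0.04,0],[0.0016,-0.001,0.0675,0],[0.0016,-0.001,0.0675,0],[0.0016,-0.001,0.0675,0]])

```text
clock: 46.15
position: [0.4323, 0.3545, 0.1445]
ee_rot: [1.882, 2.515, 0.002]
force: [0.3, -0.5, 0.6]
width: 0.546
gripper_force: 0.0
```

Request:
jog_arm(moves=[[0,0,0,0],[0,0,0,0],[0,0,0,0],[0,0,0,0],[0,0,0,0],[0,0,-0.02,0],[0,0,-0.04,0],[0,0,-0.07,0],[0,0,-0.1,0],[0,0,-0.13,0],[0,0,-0.13,0],[0,0,-0.13,0]], hand=0.004)

```text
clock: 47.65
position: [0.4311, 0.3541, 0.2719]
ee_rot: [-1.881, -2.516, 0.003]
force: [-0.1, -0.8, -3.6]
width: 0.115
gripper_force: 50.0
```

Run:
```python
from h import *
st(); s=arm.observe(); p=s['position']; W=cloud(grab('wrist'))
z=p[2]+.008
for n,V in(('w',W),('t',cloud(grab('top'))),('s',cloud(grab('scene')))):
    P=V[(np.hypot(V[...,0]-.422,V[...,1]-.385)<.085)&(V[...,2]>z-.03)&(V[...,2]<z+.02)]
    if n!='w': P=P[P[:,1]>p[1]+.015]
    print(n,len(P),*rect(P)); f=np.polyfit(P[:,1],P[:,2],1); print('tilt deg',np.degrees(np.arctan(f[0])),'z',P[:,2].mean(),np.percentile(P[:,1],[1,99]))
    f=np.polyfit(P[:,1]-.38,P[:,0],1); print(f)
```

```text
t 47.65 p [0.4311 0.3541 0.2719] tilt [-0.001 -0.001 -1.   ] F [-0.1 -0.8 -3.6] w 0.0105 g 49.99827861785889 j [-0.28  0.39 -0.69  1.65  0.26  1.21 -0.74]
w 6139 [0.426  0.3817] [0.0431 0.135 ] 6.5
tilt deg 0.04313909151153362 z 0.2814277114403714 [0.31909752 0.44564673]
[-0.28899026  0.42323911]
t 3 [0.3986 0.4449] [0.0029 0.0003] 51.1
tilt deg 77.69715085171592 z 0.2769676745432039 [0.44373081 0.44594514]
[0.86067846 0.34279803]
s 10 [0.4117 0.4446] [0.007  0.0083] 3.2
tilt deg -7.820880549681218 z 0.2538710437872284 [0.44027905 0.44841804]
[-0.39527322  0.43615937]
```

Run:
```python
from h import *
print(to(.45,.3516,.272,-1.6)); print(to(.5707,.3516,.272,-1.6)); print(to(.5707,.3516,.216,-1.6))
```

```text
(array([-7.80e-03,  1.75e-02, -2.00e-04,  3.15e-01]), np.float64(16.4))
(array([-0.0419,  0.1333, -0.0005,  0.315 ]), np.float64(16.4))
(array([-0.0419,  0.1334,  0.0555,  0.315 ]), np.float64(16.4))
```

Request:
jog_arm(moves=[[-0.003,0.006,0,0.1],[-0.006,0.012,0,0.2],[-0.008,0.0175,0,0.3],[-0.008,0.0175,0,0.315],[-0.013,0.035,0,0.315],[-0.018,0.053,0,0.315],[-0.023,0.07,0,0.315],[-0.028,0.087,0,0.315],[-0.034,0.105,0,0.315],[-0.038,0.12,0,0.315],[-0.042,0.1334,0,0.315],[-0.042,0.1334,0,0.315],[-0.042,0.1334,0,0.315],[-0.042,0.1334,0,0.315]])

```text
clock: 49.55
position: [0.5705, 0.3525, 0.2735]
ee_rot: [-2.251, -2.191, -0.0]
force: [-1.0, 0.3, -2.0]
width: 0.114
gripper_force: 50.0
```

Run:
```python
from h import *
st(); im=grab('scene'); s=arm.observe(); p=s['position']; W=cloud(grab('wrist'))
P=W[(abs(W[...,0]-.571)<.04)&(W[...,1]>p[1]-.02)&(abs(W[...,1]-.38)<.09)&(W[...,2]>.268)&(W[...,2]<.30)]; f=np.polyfit(P[:,1]-.3785,P[:,0],1); print('dowel',len(P),f,np.percentile(P[:,1],[.5,99.5]))
cv2.imwrite('pics/s2.png',cv2.resize(im['color'][150:350,330:490,::-1],None,fx=3,fy=3,interpolation=cv2.INTER_CUBIC))
print(to(.5707,.3516,.2145,-1.6))
```

```text
t 49.55 p [0.5705 0.3525 0.2735] tilt [-0.  0. -1.] F [-1.   0.3 -2. ] w 0.0105 g 49.99829292297363 j [-0.3   0.55 -0.56  1.36  0.29  1.31 -0.89]
dowel 5464 [0.02418399 0.57138887] [0.35004608 0.44821306]
(array([-0.0008, -0.0001,  0.0589,  0.    ]), np.float64(-1.6))
```

View pics/s2.png

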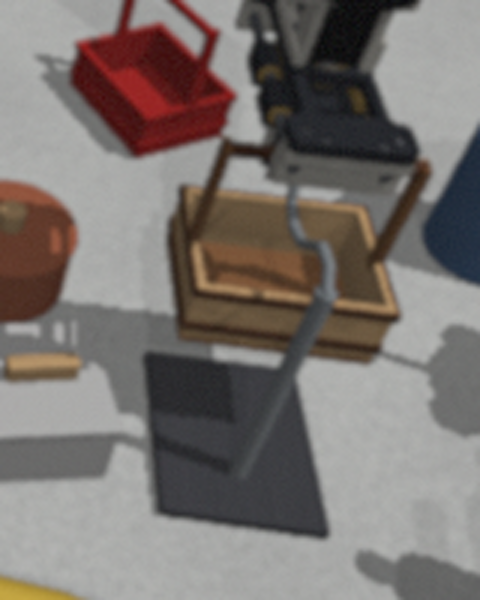

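The hook rod (300,230) runs through the handle frame of the basket, which is clear in front of the post. Lowering.

Request:
jog_arm(moves=[[-0.0005,0,0.015,0],[-0.0005,0,0.03,0],[-0.0005,0,0.042,0],[-0.0005,0,0.05,0],[-0.0005,0,0.055,0],[-0.0005,0,0.058,0],[-0.0005,0,0.06,0],[-0.0005,0,0.06,0],[-0.0005,0,0.06,0]])

```text
clock: 50.78
position: [0.5714, 0.3518, 0.2137]
ee_rot: [2.252, 2.19, 0.001]
force: [0.2, -1.1, 0.4]
width: 0.114
gripper_force: 50.0
```

Request:
jog_arm(moves=[[0,0,0.001,0],[0,0,0.0015,0],[0,0,0.0015,0]], newtons=10)

```text
clock: 51.15
position: [0.5715, 0.3517, 0.212]
ee_rot: [2.252, 2.189, 0.001]
force: [0.4, -1.4, 4.1]
width: 0.123
gripper_force: 10.0
```

Request:
jog_arm(moves=[[0,0,0,0],[0,0,0,0],[0,0,0,0],[0,0,0,0],[0,0,0,0],[0,0,0,0]], hand=0.03)

```text
clock: 51.9
position: [0.5712, 0.3517, 0.2117]
ee_rot: [2.252, 2.19, -0.0]
force: [-0.7, 0.1, -0.3]
width: 0.322
gripper_force: 0.0
```

Run:
```python
from h import *
st(); im=grab('scene')
cv2.imwrite('pics/s3.png',cv2.resize(im['color'][150:350,330:490,::-1],None,fx=3,fy=3,interpolation=cv2.INTER_CUBIC))
```

```text
t 51.9 p [0.5712 0.3517 0.2117] tilt [ 0. -0. -1.] F [-0.7  0.1 -0.3] w 0.0295 g 0.0 j [-0.3   0.59 -0.55  1.45  0.32  1.19 -0.91]
```

View pics/s3.png

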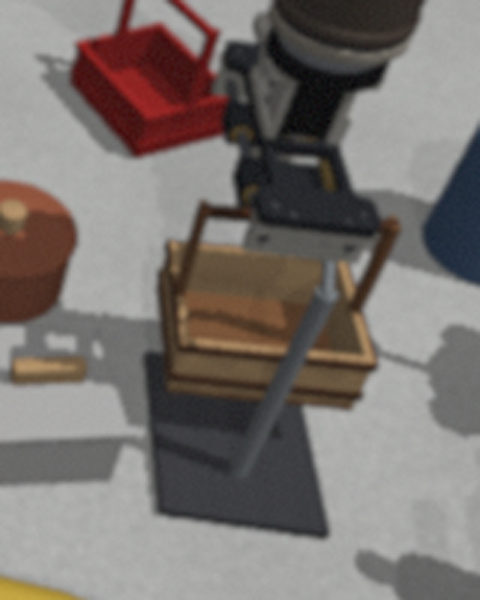

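The basket hangs on the hook with the jaws open. Rise slowly, move away, then do a final check.

Request:
jog_arm(moves=[[0,0,-0.01,0],[0,0,-0.02,0],[0,0,-0.03,0],[0,0,-0.05,0],[0,0,-0.08,0],[0,0,-0.11,0],[0,0,-0.13,0],[-0.05,-0.03,-0.13,0],[-0.1,-0.06,-0.13,0],[-0.15,-0.1,-0.13,0],[-0.2,-0.13,-0.13,0],[-0.25,-0.15,-0.13,0],[-0.3,-0.17,-0.13,0],[-0.36,-0.17,-0.13,0],[-0.42,-0.17,-0.13,0],[-0.48,-0.17,-0.13,0],[-0.54,-0.17,-0.13,0],[-0.6,-0.17,-0.13,0],[-0.6,-0.17,-0.13,0],[-0.6,-0.17,-0.13,0]])

```text
clock: 54.45
position: [0.3846, -0.2427, 0.3421]
ee_rot: [2.252, 2.19, 0.001]
force: [-0.2, 0.4, 0.4]
width: 0.327
gripper_force: 0.0
```

Run:
```python
from h import *
st(); im=grab('top'); T=cloud(im); S0=grab('scene'); S=cloud(S0)
cv2.imwrite('pics/top9.png',cv2.resize(im['color'][:,:,::-1],(800,600)));cv2.imwrite('pics/sc9.png',cv2.resize(S0['color'][:,:,::-1],(800,600)))
for n,c in dict(rd=(.459,.188),sq=(.627,.21),ob=(.637,-.107)).items():
    P=pts(S,c,.085,.0605,.078); A=np.c_[P[:,:2]-P[:,:2].mean(0),np.ones(len(P))]; print(n,*rect(P),np.linalg.lstsq(A,P[:,2],rcond=None)[0].round(4))
for n,W in(('t',T),('s',S)):
    P=W[(abs(W[...,0]-.571)<.04)&(abs(W[...,1]-.38)<.09)&(W[...,2]>.205)&(W[...,2]<.232)&(abs(W[...,1]-.3785)>.015)]; print('dowel',n,*rect(P),np.polyfit(P[:,1]-.38,P[:,2],1))
    for k,c in dict(apple=(.37,-.291),odd=(.673,-.385)).items(): P=pts(W,c,.055,.008,.08); print(k,P.mean(0).round(4))
```

```text
t 54.45 p [ 0.3846 -0.2427  0.3421] tilt [ 0.001  0.    -1.   ] F [-0.2  0.4  0.4] w 0.03 g 0.0 j [ 0.6   0.09 -0.16  1.78  0.01  1.27  0.4 ]
rd [0.4608 0.1883] [0.1243 0.1251] 6.5 [-0.0069 -0.0018  0.0694]
sq [0.6301 0.215 ] [0.1115 0.1106] 11.1 [-0.0049 -0.0033  0.0694]
ob [ 0.6382 -0.1079] [0.1371 0.1046] 8.8 [-0.0043 -0.0013  0.0698]
dowel t [0.5731 0.3784] [0.1413 0.0158] 89.1 [0.01687497 0.22464067]
apple [ 0.3942 -0.2547  0.0092]
odd [ 0.6854 -0.3668  0.0129]
dowel s [0.5727 0.3778] [0.1407 0.0162] 88.7 [0.00364173 0.22156544]
apple [ 0.3833 -0.2906  0.0504]
odd [ 0.6756 -0.3842  0.0133]
```

View pics/sc9.png

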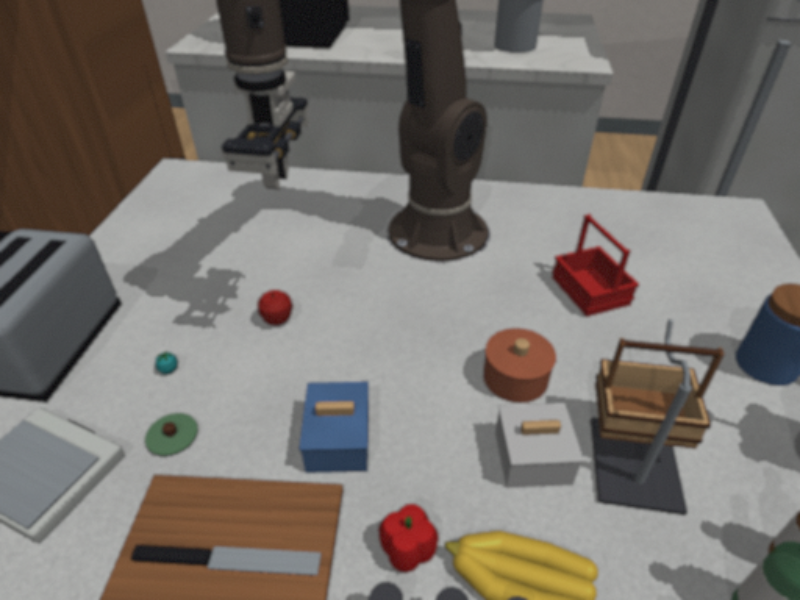

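The scene view shows all three boxes closed with their own lids, at (335,425), (519,365) and (540,445). The basket hangs on the hook at (655,395), and the apple (275,307) and green lid (171,433) haven't moved. Handing in.

```bash
python3 -c "
from h import *
print(arm.sign_off())"
```

```text
the job is handed in; nothing more can be done
None
```

I handed the job in at about 54 s: the fruit is sorted into its boxes, all three matching lids are seated, the bamboo basket hangs on the hook, and the apple and green lid were not moved; the closed square box measured about 5 mm off its earlier place at the end, cause not checked.

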